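Clamp the sample jar with the torque-limited handle

TASK

Close the jar clamp on the closed amber jar: swing the bridge arm clockwise over the jar until it is fully home against its stop, then turn the black T-handle on it clockwise (seen from above) until its torque limiter slips, and stop promptly once it slips, well before it has slipped an eighth of a turn. Let go, leaving the jar held by the pad; do not push the jar itself or disturb the other things on the bench.

Things in the scene. Friction and masses are not known exactly. Their poses are not given: they have to be found in the camera images.
- clamp: Fixed grey base plate of the jar clamp, 215 x 110 x 12 mm. Origin: under the centre of the round black nest (inside radius 31 mm, rim 22 mm above the bench) in which the jar stands; +x runs from the nest to the steel column, whose axis stands at (120, 0) mm; z up. Column and bridge hub reach 141 mm above the bench. It does not move.
- bridge (a joint): Angle (rad) of the aluminium bridge arm about the column; grows as the arm swings clockwise seen from above. 0 = fully open, 0.95 = home on a hard stop, handle axis above the nest's centre. In the clamp's frame that axis lies at (120 - 120 cos a, -120 sin a) mm, a = 0.95 - value. The arm spans 115 to 135 mm above the bench. Friction 0.18 N m (1.5 N at the handle) holds it where left.
- handle (a point): Centre of the T-handle's crossbar, on the turning axis, always 180 mm above the bench. Black bar 84 mm long (point x), 14 wide (y), 20 high (z), on a neck of radius 8 mm; 20 mm free below the bar. Grip its middle across the 14 mm, with 45 N or more lest it twist in the fingers. Sidelong force on it also swings the bridge (it serves to swing it); clockwise twist only presses the bridge on its stop.
- bar_mark (a point): White line on the bar's top, 30 mm from the turning axis on the bar's +x half, 190 mm above the bench. Turned clockwise, the bar first takes the collar with it, easily (0.03 N m), for 1.7 to 2.8 rad (where it ends is not known): re-grasp. Then the screw stops dead and at 0.6 N m the limiter lets the bar slip round the collar, torque staying up (0.3 or more when the hand pauses).
- collar_mark (a point): Dark raised pointer of the steel collar (radius 26 mm, top 150 mm above the bench) below the bar; point 30 mm from the turning axis; turns with the screw. It is straight below bar_mark until the limiter slips; a slip of t rad parts the two by 60 sin(t/2) mm sideways, which remains after letting go. Turned counter-clockwise, the bar takes the screw back up with it.
- pad: Round sprung rubber pad (radius 17 mm, origin at the centre of its underside) below the bridge, on the handle's axis. The screw lowers it 2 mm per rad; it clears the jar's cap by 2 to 5 mm before tightening and presses on the cap with a few N when the screw is tight.
- jar: Loose amber glass jar with white cap standing in the nest, radius 28 mm, 75 mm high, origin at the centre of its bottom, 12 mm above the bench.
- pump: Bystander: green and white pipette pump lying flat, 155 x 24 x 32 mm.
- white_jar: Bystander: white plastic jar, radius 24 mm, 70 mm high.
- dropper: Bystander: small dropper bottle, radius 14 mm, 65 mm high.
- jar_lid: Bystander: flat metal jar lid, radius 33 mm, 12 mm high.
- weigh_cup: Bystander: small white cup, radius 22 mm, 25 mm high.
- spatula: Bystander: steel spatula lying flat, 170 mm long.
- amber_flask: Bystander: amber bottle, radius 30 mm, 100 mm high.

How it is judged:
By the outcome, as a careful person would: the job done as asked, in the order asked, and still so for the second after the job is handed in, with the robot touching nothing.
It also fails if it takes over 72 s, if anything falls off the work surface, if the arm or the gripper's body presses on something with over 40 N, if the wrist force passes 120 N, or if a joint passes its speed limit or range.

ROBOT

A 6-joint arm with a two-finger parallel gripper is mounted at the origin on the work surface. World frame = base frame: x ahead of the robot, y to its left, z up, the work surface at z = 0. Lengths are in mm, angles in degrees, forces in N, time in s.
With the tool pointing down it reaches from about 300 to 750 mm from the base axis. Payload 8.5 kg.
Tool frame: the origin (TCP) lies between the finger pads; the fingertips stand bot.finger_overhang ahead of it and the grasp point (between the pads) lies 8 mm behind it (bot.finger_overhang is the distance from the TCP to the fingertips, in mm); z points along the fingers, y is the direction in which the jaws open and shut (so a half turn about z gives the same grasp; the last joint's range is limited). The gripper opens to 85 mm and grips with 20 to 120 N. Pads are 22 mm wide; open, the fingers measure 114 mm over their backs; the gripper's body (76 mm by 85 mm) begins 54 mm behind the grasp point. The pads swing forward as they close: fully open they stand 13 mm farther back than shut.
Start: joints at [-84.872, 21.807, 74.336, -0, 83.858, -12.336], TCP at [165.051, -524.632, 242.322] pointing down, gripper open.
Joint ranges: [-178.18, 178.18], [-50.72, 133.34], [12.68, 142.11], [-81.47, 261.47], [9.98, 163.14], [-165.26, 165.26]. Speed limits (degrees/s): [136.94, 136.94, 180, 180, 180, 180].

INTERFACE

Orientations are given as a 3x3 rotation matrix whose columns are the frame's x, y, z axes.
In Python, from station import bot gives the robot as it stands. The module is installed in compiled form; this text tells all that it offers.
- The arm moves only by the shell command python3 -m inch 'ROWS' [FORCE]. ROWS is JSON, a list of rows, each an object of numbers: "wx", "wy", "wz": the turn, a rotation vector about the tool's x, y, z in degrees; "tx", "ty", "tz": the shift along the tool's x, y, z in m; "jaw": the opening, from 0 (shut) to 1 (fully open). In form: [{"wx": .., "wy": .., "wz": .., "tx": .., "ty": .., "tz": .., "jaw": ..}, ...]. A call has 1 to 20 rows; each row shifts and turns the pose as measured when the row begins, along the tool's axes as they then stand; what a row does not reach is not made up. A row lasts 1/10 s, in which the tool goes at most 50 mm and 8.59 degrees, less where a joint would pass 70% of its speed; a pose out of reach is approached as far as the arm can. A call is refused whole if a number of a shift passes 0.05 or a number of a turn 8.59, either way. A call with a gripper value outside its range is refused whole. The fingers move at their own pace and stop on an object; FORCE is the grip in N (left out, the last holds). Time passes only in rows, so rows that do not move let the fingers close. It gives the time, the measured TCP pose, the force and the opening at its end, in the units of the state.
- bot.observe(): the state, without advancing time (a new reading comes with each control period).
- bot.get_image(name): name is "scene" or "top" or "wrist"; returns the picture (480x640x3 uint8, red, green, blue); there is no depth.
- bot.camera_params(name): a dict with "fov_y" (degrees; the focal length in pixels is half the picture's height over the tangent of half this angle, whatever the lens; pixels are square), "cx", "cy" (the principal point, pixels), "R" (3x3) and "t" (3): a world point X has camera coordinates R X + t. Camera axes: x right, y down, z forward; pixel columns grow to the right and rows downward; lengths in mm; the calibration is good to about 2 mm. A picture is of the moment at which its call begins: read the wrist's pose just before it. camera_params takes no time and is no camera call; for the wrist camera it gives the pose at the moment of the call.
- bot.close_job(): hands the job in, once; it reports no verdict.
Trained networks look in the newest picture that a camera, given by its name, has taken for a name from the list of things; names that differ only in an ending like _2 or _b are one class to them, and where a whole thing is asked for, a point or a joint stands for the part that bears it (a point fixed in the world has none). Each returns a list of dicts, best first, with "p" (0 to 1); they miss things now and then, are a little off and sometimes report something else, mostly with a low value. They report only what shows in the picture. A call takes as long as a camera call.
- bot.search_frame(camera, target): "location" ([x, y, z] in mm, in world coordinates, good to about 4 mm: the middle of the surface that is visible of it).
- bot.cut_out(camera, target): "pixels" (480x640 bool, what is visible of it).
The state is a dict: "clock": time; "qpos": joint angles; "joint_vel": joint speeds; "joint_efforts": joint torques, N m; "eef_pos": TCP position; "ee_rot": TCP orientation; "contact_force": force on the tool from outside, world axes, zero at the start; "ft_torque": the same for the moment, N m; "grip_width": finger opening in mm.
Only numpy, scipy, OpenCV 4.12 (cv2) and the standard library are available. Lean on these libraries where they do the work, as an engineer would, in place of code of your own. Each camera call takes 0.05 s, during which the arm holds its last target.

## Working session

There is one attempt and no reset: what is moved stays moved. The work goes in short steps, Python scripts to look and compute and a shell command to move; the robot and the scene stay as the last step left them, time stands still between calls to the robot, and variables do not carry over. Pictures are saved under pics/ and viewed, and the job is handed in when it is done.

```bash
mkdir -p pics; ls; python3 - <<'E'
from station import bot
import cv2
for n in ["scene","top","wrist"]:
    im=bot.get_image(n); cv2.imwrite(f"pics/{n}0.png",im[:,:,::-1])
    c=bot.camera_params(n); print(n,c)
print(bot.finger_overhang, bot.observe())
for n in ["scene","top"]:
  for t in ["clamp","handle","bar_mark","collar_mark","jar","pad","bridge"]:
    r=bot.search_frame(n,t); print(n,t,[(x["location"],round(x["p"],2)) for x in r[:2]])
E
```

```text
pics
scene {'fov_y': 51.92809559575124, 'cx': 323.43728188728136, 'cy': 239.53815650658538, 'R': array([[-0.75955189,  0.65036591,  0.01025219],
       [ 0.34350213,  0.41445555, -0.84275316],
       [-0.55234701, -0.6365931 , -0.53820257]]), 't': array([ 486.24023797,  -49.60544586, 1200.37954381])}
top {'fov_y': 47.23240367410531, 'cx': 324.2133782300767, 'cy': 226.76893988020626, 'R': array([[ 0.08105242, -0.99670811, -0.00185733],
       [-0.97641632, -0.0790279 , -0.20091234],
       [ 0.20010418,  0.01809796, -0.97960746]]), 't': array([-100.36450189,  582.43026979, 1129.31688139])}
wrist {'fov_y': 69.6348877730963, 'cx': 321.8608245461034, 'cy': 238.3864207526202, 'R': array([[ 3.00675701e-01, -9.53726335e-01, -4.48953451e-04],
       [-9.18435491e-01, -2.89676569e-01,  2.69376566e-01],
       [-2.57041576e-01, -8.05826529e-02, -9.63034820e-01]]), 't': array([-549.5726655 ,  -35.2097057 ,  377.67429472])}
11.0 {'clock': 0.15, 'qpos': array([-8.48722117e+01,  2.18331630e+01,  7.43709975e+01, -4.09375125e-04,
        8.38565738e+01, -1.23380698e+01]), 'joint_vel': array([ 0.0623
[... 580 characters left out ...]
9,  0.0144757 ]), 'grip_width': 85.36093548150677}
scene clamp [([651.1, -19.3, 12.9], 0.65)]
scene handle [([620.6, -122.0, 185.2], 0.83)]
scene bar_mark [([620.9, -124.6, 190.4], 0.78), ([761.8, -241.4, 54.4], 0.4)]
scene collar_mark [([624.3, -118.4, 164.5], 0.92), ([640.0, -87.2, 134.1], 0.54)]
scene jar [([571.4, -32.9, 63.8], 0.68)]
scene pad []
scene bridge [([638.1, -87.1, 134.3], 0.97)]
top clamp [([617.8, -41.4, 13.0], 0.81)]
top handle [([614.7, -124.6, 193.5], 0.72)]
top bar_mark [([614.4, -123.8, 188.6], 0.89)]
top collar_mark [([610.3, -124.1, 177.9], 0.75)]
top jar [([559.7, -49.7, 85.4], 0.97), ([431.0, -326.5, 5.6], 0.28)]
top pad []
top bridge [([636.2, -83.7, 131.9], 0.9)]
```

View pics/scene0.png

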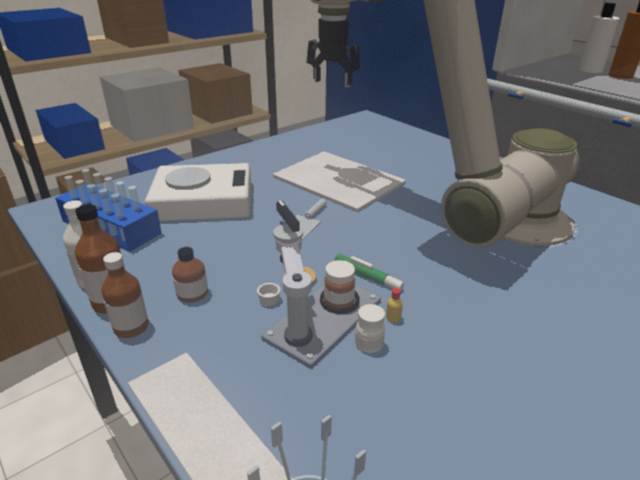

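View pics/top0.png

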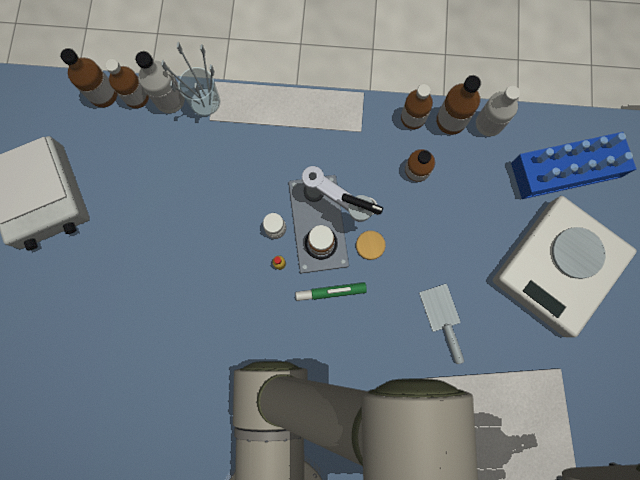

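```bash
cat > h.py <<'E'
import numpy as np, cv2
from station import bot
def ray(c,u,v,z):
    f=240/np.tan(np.radians(c['fov_y']/2)); R=np.array(c['R']);t=np.array(c['t'])
    d=R.T@np.array([(u-c['cx'])/f,(v-c['cy'])/f,1]); o=-R.T@t
    return o+d*(z-o[2])/d[2]
def proj(c,X):
    f=240/np.tan(np.radians(c['fov_y']/2)); p=np.array(c['R'])@np.array(X)+np.array(c['t'])
    return p[0]/p[2]*f+c['cx'],p[1]/p[2]*f+c['cy']
def crop(im,u0,v0,u1,v1,s,name):
    cv2.imwrite(name,cv2.resize(im[v0:v1,u0:u1,::-1],None,fx=s,fy=s,interpolation=cv2.INTER_CUBIC))
E
python3 - <<'E'
from h import *
im=cv2.imread("pics/top0.png")[:,:,::-1]
crop(im,280,150,400,280,5,"pics/topc.png")
im=cv2.imread("pics/scene0.png")[:,:,::-1]
crop(im,230,190,420,370,4,"pics/scenec.png")
E
```

```text
(no output)
```

View pics/topc.png

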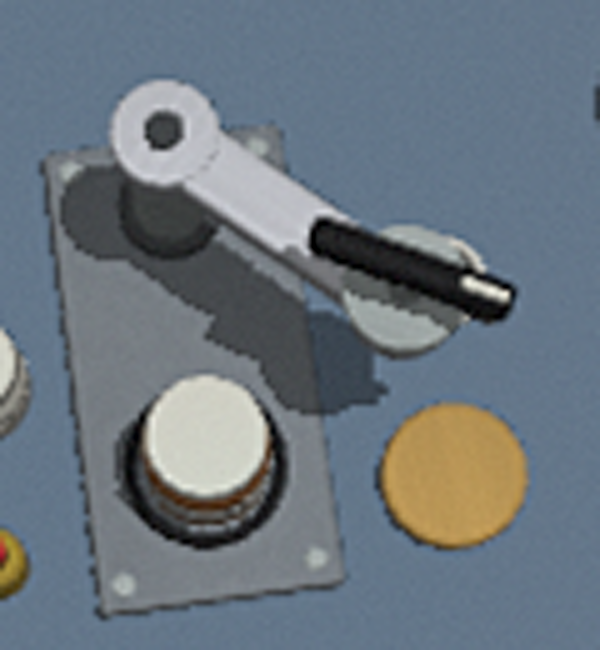

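View pics/scenec.png

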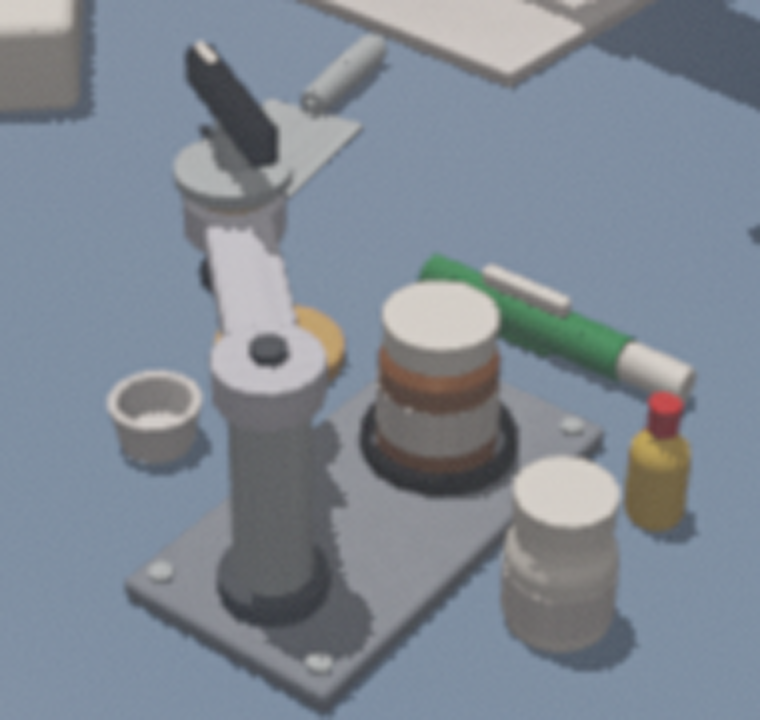

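```bash
python3 - <<'E'
from h import *
c=bot.camera_params("top")
P=lambda u,v,z: ray(c,280+u/5,150+v/5,z)[:2]
col=P(163,130,141); jar=P(207,437,87); h=P(413,262,190); m=P(487,290,190)
e0=P(318,228,190);e1=P(512,296,190)
print(col,jar,h,m,e0,e1)
ang=lambda v:np.degrees(np.arctan2(v[1],v[0]))
print(np.linalg.norm(jar-col),ang(jar-col),np.linalg.norm(h-col),ang(h-col),ang(m-h),ang(e1-e0),np.linalg.norm(e1-e0),np.linalg.norm(m-h))
for p in [(72,172),(258,145),(124,584),(318,558)]: print(P(*p,13))
s=bot.camera_params("scene")
Q=lambda u,v,z: ray(s,230+u/4,190+v/4,z)[:2]
print(Q(269,350,141),Q(441,318,87),Q(205,50,190))
E
```

```text
[675.93626791 -22.08902414] [559.68151805 -49.40442719] [ 615.95503561 -125.62582575] [ 607.12574211 -154.90784051] [626.5667436 -87.9056586] [ 605.52366784 -164.68964473]
119.42067705843627 -166.77753336523236 119.65624729799893 -120.08469189971694 -106.7794330494501 -105.32592944567277 79.61527217741471 30.584192192983473
[691.12316922  23.88724094]
[710.76743722 -59.90132638]
[504.2499645  -16.52439357]
[ 522.78864157 -101.4146008 ]
[680.80792752 -16.77861058] [564.7078571  -43.88837499] [ 607.96173297 -153.82716208]
```

```bash
python3 -m inch '[{"wz":-8},{"wz":-8},{"wz":-8},{"wz":-8},{"wz":-8},{"wz":-8},{"wz":-8}]' 60; python3 - <<'E'
from h import *
c=bot.camera_params("wrist");o=bot.observe();R=o['ee_rot']
print(R.round(3),o['eef_pos'],o['qpos'].round(1), (R.T@(-c['R'].T@c['t']-o['eef_pos'])).round(1),(R.T@c['R'].T).round(2))
print(R.T@(np.array([613,-123,242])-o['eef_pos']))
E
```

```text
[[ 0.954  0.3    0.   ]
 [ 0.3   -0.954 -0.   ]
 [-0.     0.    -1.   ]] [ 165.04199586 -524.64815098  242.33654252] [-84.9  21.8  74.3   0.   83.9 -12.3] [  68.2   -0.2 -131.1] [[ 0.   -0.96 -0.27]
 [ 1.    0.    0.  ]
 [-0.   -0.27  0.96]]
[ 5.47843153e+02 -2.48707668e+02  3.16021524e-01]invalid input
```

```bash
python3 -m inch '[{"wx":0,"wy":0,"wz":-8,"tx":0,"ty":0,"tz":0,"jaw":1},{"wx":0,"wy":0,"wz":-8,"tx":0,"ty":0,"tz":0,"jaw":1},{"wx":0,"wy":0,"wz":-8,"tx":0,"ty":0,"tz":0,"jaw":1},{"wx":0,"wy":0,"wz":-8,"tx":0,"ty":0,"tz":0,"jaw":1},{"wx":0,"wy":0,"wz":-8,"tx":0,"ty":0,"tz":0,"jaw":1},{"wx":0,"wy":0,"wz":-8,"tx":0,"ty":0,"tz":0,"jaw":1},{"wx":0,"wy":0,"wz":-8,"tx":0,"ty":0,"tz":0,"jaw":1}]' 60; python3 - <<'E'
from h import *
o=bot.observe();R=o['ee_rot']
print(R.round(3),o['eef_pos'],o['qpos'].round(1))
print(R.T@(np.array([613,-123,242])-o['eef_pos']))
E
```

```text
clock: 1.55
eef_pos: [165.1, -524.6, 242.3]
ee_rot: [[0.249, 0.969, 0.0], [0.969, -0.249, 0.0], [0.0, 0.0, -1.0]]
contact_force: [-0.7, 0.2, -0.2]
grip_width: 85.5
[[ 0.249  0.969  0.   ]
 [ 0.969 -0.249  0.   ]
 [ 0.     0.    -1.   ]] [ 165.07050808 -524.6134287   242.34209618] [-84.9  21.8  74.3   0.   83.9 -70.5]
[5.00407324e+02 3.33956112e+02 3.43032720e-01]
```

```bash
python3 -m inch '[{"wx":0,"wy":0,"wz":0,"tx":0.035,"ty":0.0238,"tz":-0.003,"jaw":1},{"wx":0,"wy":0,"wz":0,"tx":0.035,"ty":0.0238,"tz":-0.003,"jaw":1},{"wx":0,"wy":0,"wz":0,"tx":0.035,"ty":0.0238,"tz":-0.003,"jaw":1},{"wx":0,"wy":0,"wz":0,"tx":0.035,"ty":0.0238,"tz":-0.003,"jaw":1},{"wx":0,"wy":0,"wz":0,"tx":0.035,"ty":0.0238,"tz":-0.003,"jaw":1},{"wx":0,"wy":0,"wz":0,"tx":0.035,"ty":0.0238,"tz":-0.003,"jaw":1},{"wx":0,"wy":0,"wz":0,"tx":0.035,"ty":0.0238,"tz":-0.003,"jaw":1},{"wx":0,"wy":0,"wz":0,"tx":0.035,"ty":0.0238,"tz":-0.003,"jaw":1},{"wx":0,"wy":0,"wz":0,"tx":0.035,"ty":0.0238,"tz":-0.003,"jaw":1},{"wx":0,"wy":0,"wz":0,"tx":0.035,"ty":0.0238,"tz":-0.003,"jaw":1},{"wx":0,"wy":0,"wz":0,"tx":0.035,"ty":0.0238,"tz":-0.003,"jaw":1},{"wx":0,"wy":0,"wz":0,"tx":0.035,"ty":0.0238,"tz":-0.003,"jaw":1},{"wx":0,"wy":0,"wz":0,"tx":0.035,"ty":0.0238,"tz":-0.003,"jaw":1},{"wx":0,"wy":0,"wz":0,"tx":0.035,"ty":0.0238,"tz":-0.003,"jaw":1},{"wx":0,"wy":0,"wz":0,"tx":0,"ty":0,"tz":0,"jaw":1}]' 60; python3 - <<'E'
from h import *
o=bot.observe();R=o['ee_rot']
print(R.round(3),o['eef_pos'],o['qpos'].round(1))
im=bot.get_image("wrist"); cv2.imwrite("pics/w1.png",im[:,:,::-1])
c=bot.camera_params("wrist");np.savez("w1.npz",**c)
for t in ["handle","bar_mark","collar_mark","bridge","jar"]:
    r=bot.search_frame("wrist",t); print(t,[(x["location"],round(x["p"],2)) for x in r[:2]])
E
```

```text
clock: 3.05
eef_pos: [624.5, -115.5, 285.3]
ee_rot: [[0.247, 0.969, 0.002], [0.969, -0.247, -0.001], [-0.001, 0.002, -1.0]]
contact_force: [-0.4, -0.2, -0.3]
grip_width: 85.4
[[ 0.247  0.969  0.002]
 [ 0.969 -0.247 -0.001]
 [-0.001  0.002 -1.   ]] [ 624.52275202 -115.49177014  285.34194911] [-21.1  29.4  54.6  -0.   95.8  -6.8]
handle [([616.7, -117.9, 187.4], 0.82)]
bar_mark [([618.2, -118.7, 193.0], 0.67)]
collar_mark [([620.0, -126.1, 184.0], 0.88), ([748.4, -233.5, 62.2], 0.28)]
bridge [([645.8, -74.5, 132.6], 0.63)]
jar [([570.2, -47.6, 86.3], 0.88), ([651.3, -149.6, 7.1], 0.44)]
```

View pics/w1.png

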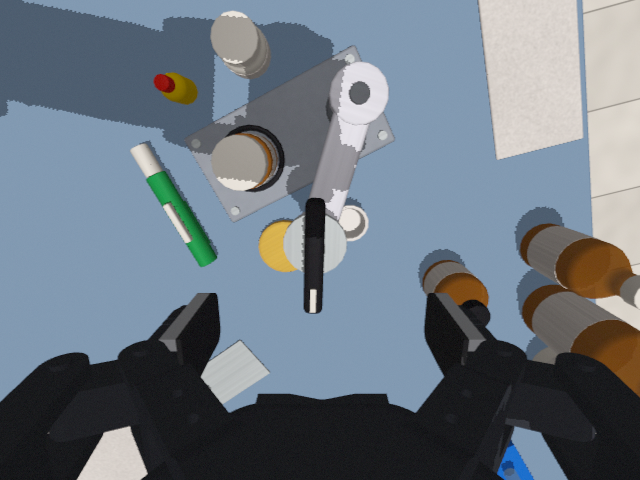

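```bash
python3 - <<'E'
from h import *
im=cv2.imread("pics/w1.png")[:,:,::-1]
crop(im,190,50,400,330,2.1,"pics/w1c.png")
c=np.load("w1.npz"); o=bot.observe();R=o['ee_rot']
P=lambda u,v,z: ray(c,u,v,z)[:2]
ang=lambda v:np.degrees(np.arctan2(v[1],v[0]))
e0=P(315.5,199,190);e1=P(313.5,312,190);m=P(312.5,300,190);col=P(359.5,93,141);jar=P(242,162,87)
h=(e0+e1)/2
print(e0,e1,h,m,col,jar,np.linalg.norm(e1-e0),ang(e0-e1),ang(m-h),np.linalg.norm(m-h))
print(np.linalg.norm(jar-col),ang(jar-col),np.linalg.norm(h-col),ang(h-col))
print(ang(R[:,0]))
E
```

```text
[627.10064184 -85.16521104] [ 604.85914866 -164.57924692] [ 615.97989525 -124.87222898] [ 606.58404042 -155.19653092] [675.89151175 -24.28594836] [563.65386578 -50.34912733] 82.46983153167699 74.35403171055974 -107.21537067201075 31.746580543550156
115.22403599224029 -166.9268016988846 117.0769048130522 -120.77904872581846
75.32644587591477
```

View pics/w1c.png

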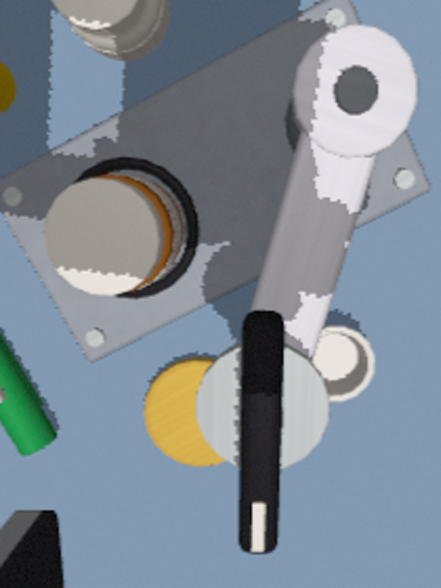

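```bash
python3 - <<'E'
from h import *
o=bot.observe();R=o['ee_rot']
print((R.T@(np.array([615.6,-126,172])-o['eef_pos'])).round(1))
E
```

```text
[ -7.   -4.2 114.2]
```

```bash
python3 -m inch '[{"wx":0,"wy":0,"wz":0,"tx":-0.007,"ty":-0.0042,"tz":0.015,"jaw":1},{"wx":0,"wy":0,"wz":1.3,"tx":0,"ty":0,"tz":0.03,"jaw":1},{"wx":0,"wy":0,"wz":0,"tx":0,"ty":0,"tz":0.03,"jaw":1},{"wx":0,"wy":0,"wz":0,"tx":0,"ty":0,"tz":0.015,"jaw":1},{"wx":0,"wy":0,"wz":0,"tx":0,"ty":0,"tz":0,"jaw":1}]' 60; python3 - <<'E'
from h import *
o=bot.observe();R=o['ee_rot']
print(R.round(3),o['contact_force'],o['ft_torque'])
print((R.T@(np.array([615.6,-126,172])-o['eef_pos'])).round(1))
im=bot.get_image("wrist"); cv2.imwrite("pics/w2.png",im[:,:,::-1])
E
```

```text
clock: 3.85
eef_pos: [612.8, -131.1, 195.8]
ee_rot: [[0.283, 0.959, 0.005], [0.959, -0.283, -0.004], [-0.003, 0.006, -1.0]]
contact_force: [0.8, 0.7, -0.0]
grip_width: 85.2
[[ 0.283  0.959  0.005]
 [ 0.959 -0.283 -0.004]
 [-0.003  0.006 -1.   ]] [ 0.83321197  0.65258439 -0.01898979] [ 0.00986566  0.01260309 -0.00100454]
[ 5.8  1.1 23.8]
```

View pics/w2.png

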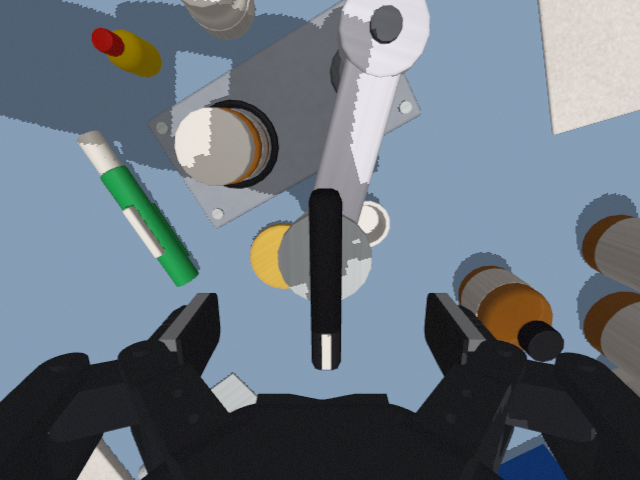

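```bash
python3 -m inch '[{"wx":0,"wy":0,"wz":0,"tx":0.006,"ty":0.001,"tz":0.012,"jaw":1},{"wx":0,"wy":0,"wz":0,"tx":0,"ty":0,"tz":0.01,"jaw":1},{"wx":0,"wy":0,"wz":0,"tx":0,"ty":0,"tz":0,"jaw":1}]' 60; python3 - <<'E'
from h import *
o=bot.observe();R=o['ee_rot']
print(R.round(3),o['contact_force'],o['ft_torque'])
print((R.T@(np.array([615.6,-126,172])-o['eef_pos'])).round(1))
im=bot.get_image("wrist"); cv2.imwrite("pics/w3.png",im[:,:,::-1])
c=bot.camera_params("wrist")
print(proj(c,[615.6,-126,190]),proj(c,[615.6-8.3,-126-28.8,190]))
E
```

```text
clock: 4.2
eef_pos: [616.7, -126.6, 176.1]
ee_rot: [[0.285, 0.959, 0.011], [0.959, -0.285, -0.007], [-0.003, 0.013, -1.0]]
contact_force: [0.1, 0.6, 0.1]
grip_width: 85.5
[[ 0.285  0.959  0.011]
 [ 0.959 -0.285 -0.007]
 [-0.003  0.013 -1.   ]] [0.11481914 0.60741127 0.11939547] [ 0.0134553  -0.03551548  0.00160296]
[ 0.2 -1.3  4.1]
(np.float64(318.99053617937994), np.float64(327.1264563396851)) (np.float64(319.6993075011959), np.float64(392.9540522532842))
```

View pics/w3.png

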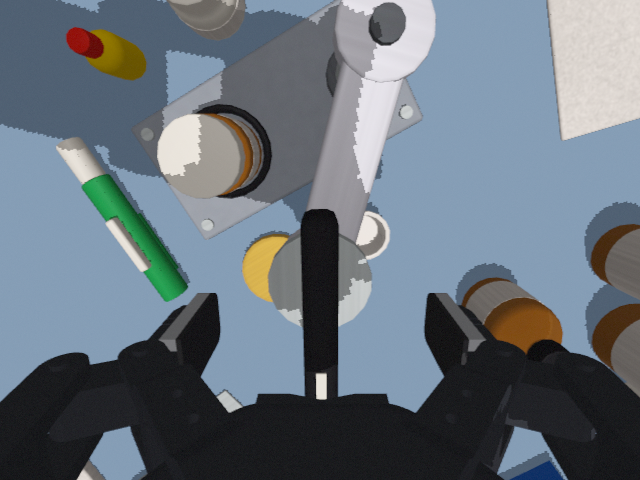

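```bash
python3 - <<'E'
from h import *
c=bot.camera_params("wrist")
for d in (-40,40): 
  for z in (190,170): print(d,z,proj(c,[615.6+d*.276,-126+d*.961,z]))
E
python3 -m inch '[{"wx":0.7,"wy":0.2,"wz":0,"tx":0,"ty":-0.001,"tz":0.004,"jaw":1},{"wx":0,"wy":0,"wz":0,"tx":0,"ty":0,"tz":0,"jaw":1}]' 60
python3 - <<'E'
from h import *
o=bot.observe();R=o['ee_rot']
print(R.round(3),o['contact_force'],o['ft_torque'])
print((R.T@(np.array([615.6,-126,172])-o['eef_pos'])).round(1))
E
```

```text
-40 190 (np.float64(320.00682793553364), np.float64(413.2790598902477))
-40 170 (np.float64(319.6406986524151), np.float64(380.887298824503))
40 190 (np.float64(317.790600145819), np.float64(225.40604705811285))
40 170 (np.float64(317.67145711087153), np.float64(213.74052182027847))
clock: 4.45
eef_pos: [616.3, -126.3, 173.3]
ee_rot: [[0.284, 0.959, 0.002], [0.959, -0.284, -0.0], [0.0, 0.002, -1.0]]
contact_force: [-0.3, 0.0, -0.3]
grip_width: 85.1
[[ 0.284  0.959  0.002]
 [ 0.959 -0.284 -0.   ]
 [ 0.     0.002 -1.   ]] [-0.34422322  0.00047784 -0.33766471] [-0.00091488 -0.00747773 -0.03609074]
[ 0.1 -0.7  1.3]
```

```bash
python3 -m inch '[{"wx":0,"wy":0,"wz":0,"tx":0.001,"ty":0,"tz":0.001,"jaw":0},{"wx":0,"wy":0,"wz":0,"tx":0,"ty":0,"tz":0,"jaw":0},{"wx":0,"wy":0,"wz":0,"tx":0,"ty":0,"tz":0,"jaw":0},{"wx":0,"wy":0,"wz":0,"tx":0,"ty":0,"tz":0,"jaw":0},{"wx":0,"wy":0,"wz":0,"tx":0,"ty":0,"tz":0,"jaw":0},{"wx":0,"wy":0,"wz":0,"tx":0,"ty":0,"tz":0,"jaw":0}]' 60
python3 - <<'E'
from h import *
o=bot.observe();R=o['ee_rot']
print(R.round(3),o['contact_force'],o['ft_torque'],o['grip_width'])
col=np.array([676,-23]);d=o['eef_pos'][:2]-col; print(np.linalg.norm(d),np.degrees(np.arctan2(d[1],d[0])))
for th in (4,5):
  t=np.radians(-th);Z=np.array([[np.cos(t),-np.sin(t)],[np.sin(t),np.cos(t)]])
  dp=np.append(Z@d-d,0); print(th,(R.T@dp))
im=bot.get_image("wrist"); cv2.imwrite("pics/w4.png",im[:,:,::-1])
E
```

```text
clock: 5.05
eef_pos: [616.8, -125.5, 173.1]
ee_rot: [[0.284, 0.959, 0.003], [0.959, -0.284, -0.001], [-0.0, 0.003, -1.0]]
contact_force: [-0.5, -0.9, 0.6]
grip_width: 13.2
[[ 0.284  0.959  0.003]
 [ 0.959 -0.284 -0.001]
 [-0.     0.003 -1.   ]] [-0.50528474 -0.94415634  0.5942642 ] [-0.049779    0.10248743 -0.04179391] 13.230841991100887
118.36780479083035 -120.01963864406702
4 [ 2.20864479 -7.96123295 -0.02314711]
5 [ 2.84721842 -9.92593605 -0.02886112]
```

View pics/w4.png

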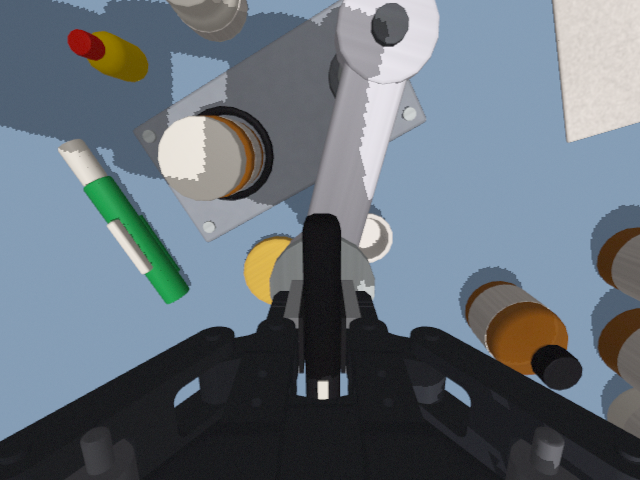

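```bash
python3 -m inch '[{"wx":0,"wy":0,"wz":4,"tx":0.0022,"ty":-0.008,"tz":0,"jaw":0},{"wx":0,"wy":0,"wz":4,"tx":0.0022,"ty":-0.008,"tz":0,"jaw":0},{"wx":0,"wy":0,"wz":4,"tx":0.0022,"ty":-0.008,"tz":0,"jaw":0},{"wx":0,"wy":0,"wz":0,"tx":0,"ty":0,"tz":0,"jaw":0}]'
cat > st.py <<'E'
from h import *
o=bot.observe();R=o['ee_rot']
col=np.array([676,-23]);d=o['eef_pos'][:2]-col; 
print("t",o['clock'],'pos',o['eef_pos'].round(1),'F',o['contact_force'].round(1),'M',o['ft_torque'].round(3),'w',o['grip_width'].round(1),'q6',o['qpos'][5].round(1))
print('rad',np.linalg.norm(d),'brang',np.degrees(np.arctan2(d[1],d[0])),'xhead',np.degrees(np.arctan2(R[1,0],R[0,0])),'tilt',R[:,2].round(3))
E
python3 st.py
```

```text
clock: 5.5
eef_pos: [597.2, -111.2, 173.1]
ee_rot: [[0.484, 0.875, 0.006], [0.875, -0.484, -0.002], [0.001, 0.006, -1.0]]
contact_force: [-1.3, 1.8, 0.4]
grip_width: 12.9Traceback (most recent call last):
  File "st.py", line 4, in <module>
    print("t",o['clock'],'pos',o['eef_pos'].round(1),'F',o['contact_force'].round(1),'M',o['ft_torque'].round(3),'w',o['grip_width'].round(1),'q6',o['qpos'][5].round(1))
                                                                                                                     ^^^^^^^^^^^^^^^^^^^^^
AttributeError: 'float' object has no attribute 'round'
```

```bash
sed -i "s/o\['grip_width'\].round(1)/round(o['grip_width'],1)/" st.py; python3 st.py
python3 -m inch '[{"wx":0,"wy":0,"wz":4,"tx":0.0022,"ty":-0.008,"tz":0,"jaw":0},{"wx":0,"wy":0,"wz":4,"tx":0.0022,"ty":-0.008,"tz":0,"jaw":0},{"wx":0,"wy":0,"wz":4,"tx":0.0022,"ty":-0.008,"tz":0,"jaw":0},{"wx":0,"wy":0,"wz":0,"tx":0,"ty":0,"tz":0,"jaw":0}]';python3 st.py
```

```text
t 5.5 pos [ 597.2 -111.2  173.1] F [-1.3  1.8  0.4] M [0.32  0.437 0.005] w 12.9 q6 7.3
rad 118.28188872965576 brang -131.75068471162993 xhead 61.0226411707234 tilt [ 0.006 -0.002 -1.   ]
clock: 5.9
eef_pos: [581.5, -93.9, 173.1]
ee_rot: [[0.656, 0.755, 0.007], [0.755, -0.656, -0.003], [0.002, 0.008, -1.0]]
contact_force: [-0.7, 1.2, 1.0]
grip_width: 13.2
t 5.9 pos [581.5 -93.9 173.1] F [-0.7  1.2  1. ] M [0.486 0.514 0.062] w 13.2 q6 20.3
rad 118.1502839737099 brang -143.1466800620643 xhead 48.99634931975719 tilt [ 0.007 -0.003 -1.   ]
```

```bash

python3 -m inch '[{"wx":0,"wy":0,"wz":4,"tx":0.0022,"ty":-0.008,"tz":0,"jaw":0},{"wx":0,"wy":0,"wz":4,"tx":0.0022,"ty":-0.008,"tz":0,"jaw":0},{"wx":0,"wy":0,"wz":4,"tx":0.0022,"ty":-0.008,"tz":0,"jaw":0},{"wx":0,"wy":0,"wz":4,"tx":0.0022,"ty":-0.008,"tz":0,"jaw":0},{"wx":0,"wy":0,"wz":0,"tx":0,"ty":0,"tz":0,"jaw":0}]';python3 st.py
```

```text
clock: 6.4
eef_pos: [566.7, -67.6, 173.1]
ee_rot: [[0.836, 0.548, 0.006], [0.548, -0.836, -0.006], [0.001, 0.008, -1.0]]
contact_force: [-1.6, 0.7, 0.9]
grip_width: 13.3
t 6.4 pos [566.7 -67.6 173.1] F [-1.6  0.7  0.9] M [0.524 0.516 0.041] w 13.3 q6 38.2
rad 118.03449360992339 brang -157.80481793349688 xhead 33.25133025164773 tilt [ 0.006 -0.006 -1.   ]
```

```bash

python3 -m inch '[{"wx":0,"wy":0,"wz":3,"tx":0.0016,"ty":-0.006,"tz":0,"jaw":0},{"wx":0,"wy":0,"wz":3,"tx":0.0016,"ty":-0.006,"tz":0,"jaw":0},{"wx":0,"wy":0,"wz":0,"tx":0,"ty":0,"tz":0,"jaw":0}]';python3 st.py
python3 -m inch '[{"wx":0,"wy":0,"wz":1,"tx":0.0006,"ty":-0.002,"tz":0,"jaw":0},{"wx":0,"wy":0,"wz":0,"tx":0,"ty":0,"tz":0,"jaw":0}]';python3 st.py
python3 -m inch '[{"wx":0,"wy":0,"wz":1,"tx":0.0006,"ty":-0.002,"tz":0,"jaw":0},{"wx":0,"wy":0,"wz":0,"tx":0,"ty":0,"tz":0,"jaw":0}]';python3 st.py
```

```text
clock: 6.7
eef_pos: [563.2, -57.6, 173.1]
ee_rot: [[0.885, 0.465, 0.003], [0.465, -0.885, -0.007], [-0.0, 0.008, -1.0]]
contact_force: [-3.2, 1.0, 2.4]
grip_width: 13.1
t 6.7 pos [563.2 -57.6 173.1] F [-3.2  1.   2.4] M [ 0.493  0.674 -0.006] w 13.1 q6 44.7
rad 117.95498248225113 brang -162.95084603365876 xhead 27.707078779256186 tilt [ 0.003 -0.007 -1.   ]
clock: 6.9
eef_pos: [562.9, -56.3, 173.1]
ee_rot: [[0.892, 0.453, 0.002], [0.453, -0.891, -0.008], [-0.001, 0.008, -1.0]]
contact_force: [-3.2, -0.5, 3.3]
grip_width: 13.5
t 6.9 pos [562.9 -56.3 173.1] F [-3.2 -0.5  3.3] M [ 0.439  0.737 -0.045] w 13.5 q6 45.6
rad 117.89913721559722 brang -163.59728859386843 xhead 26.93732683780682 tilt [ 0.002 -0.008 -1.   ]
clock: 7.1
eef_pos: [562.5, -54.7, 173.1]
ee_rot: [[0.899, 0.438, 0.002], [0.438, -0.899, -0.008], [-0.002, 0.008, -1.0]]
contact_force: [-3.8, -0.7, 3.2]
grip_width: 13.4
t 7.1 pos [562.5 -54.7 173.1] F [-3.8 -0.7  3.2] M [ 0.373  0.774 -0.016] w 13.4 q6 46.8
rad 117.88908619910582 brang -164.4014707663479 xhead 25.95806377388929 tilt [ 0.002 -0.008 -1.   ]
```

```bash

for i in 1; do python3 -m inch '[{"wx":0,"wy":0,"wz":1,"tx":0.0005,"ty":-0.002,"tz":0,"jaw":0},{"wx":0,"wy":0,"wz":0,"tx":0,"ty":0,"tz":0,"jaw":0}]'>/dev/null;python3 st.py; done
python3 -m inch '[{"wx":0,"wy":0,"wz":1,"tx":0.0005,"ty":-0.002,"tz":0,"jaw":0},{"wx":0,"wy":0,"wz":0,"tx":0,"ty":0,"tz":0,"jaw":0}]'>/dev/null;python3 st.py
python3 -m inch '[{"wx":0,"wy":0,"wz":1,"tx":0.0005,"ty":-0.002,"tz":0,"jaw":0},{"wx":0,"wy":0,"wz":0,"tx":0,"ty":0,"tz":0,"jaw":0}]'>/dev/null;python3 st.py
```

```text
t 7.3 pos [562.  -52.8 173. ] F [-3.5 -0.2  3.3] M [0.345 0.759 0.017] w 13.2 q6 48.0
rad 117.87011178509735 brang -165.34784558562453 xhead 24.905406649406263 tilt [ 0.002 -0.008 -1.   ]
t 7.5 pos [561.5 -50.8 173.1] F [-4.6 -0.4  2.2] M [ 0.317  0.788 -0.052] w 13.4 q6 49.3
rad 117.85603838648782 brang -166.34861322712757 xhead 23.83380555825572 tilt [ 0.001 -0.008 -1.   ]
t 7.7 pos [561.  -48.7 173.1] F [-4.5 -1.1  2.7] M [ 0.288  0.797 -0.034] w 13.2 q6 50.6
rad 117.87307416828857 brang -167.38195812028533 xhead 22.75605777448623 tilt [ 0.001 -0.008 -1.   ]
```

```bash

python3 -m inch '[{"wx":0,"wy":0,"wz":1,"tx":0.0005,"ty":-0.002,"tz":0,"jaw":0},{"wx":0,"wy":0,"wz":0,"tx":0,"ty":0,"tz":0,"jaw":0}]'>/dev/null;python3 st.py
python3 -m inch '[{"wx":0,"wy":0,"wz":1,"tx":0.0005,"ty":-0.002,"tz":0,"jaw":0},{"wx":0,"wy":0,"wz":0,"tx":0,"ty":0,"tz":0,"jaw":0}]'>/dev/null;python3 st.py
python3 -m inch '[{"wx":0,"wy":0,"wz":0,"tx":0.0005,"ty":-0.002,"tz":0,"jaw":0},{"wx":0,"wy":0,"wz":0,"tx":0,"ty":0,"tz":0,"jaw":0}]'>/dev/null;python3 st.py
```

```text
t 7.9 pos [560.7 -47.5 173.1] F [-4.3 -3.6  1.9] M [-0.044  0.745 -0.062] w 13.4 q6 51.8
rad 117.83242289619595 brang -168.00068434992008 xhead 21.664012419805115 tilt [ 0.001 -0.01  -1.   ]
t 8.1 pos [560.7 -47.5 173. ] F [-4.8 -3.2  1.9] M [0.207 0.789 0.04 ] w 13.2 q6 53.1
rad 117.84288061352025 brang -168.00405782515762 xhead 20.536925750242847 tilt [ 0.002 -0.015 -1.   ]
t 8.3 pos [560.7 -47.5 173. ] F [-3.9 -2.8  2.9] M [ 0.386  0.899 -0.031] w 13.5 q6 53.4
rad 117.84858478946039 brang -168.01468361509967 xhead 20.428280768885852 tilt [ 0.002 -0.018 -1.   ]
```

```bash

python3 -m inch '[{"wx":0,"wy":0,"wz":0,"tx":0.001,"ty":-0.006,"tz":0,"jaw":0},{"wx":0,"wy":0,"wz":0,"tx":0.001,"ty":-0.006,"tz":0,"jaw":0}]'>/dev/null;python3 st.py
python3 -m inch '[{"wx":0,"wy":0,"wz":0,"tx":0,"ty":0,"tz":0,"jaw":0}]'>/dev/null;python3 st.py
python3 - <<'E'
from h import *
im=bot.get_image("top"); cv2.imwrite("pics/top5.png",im[:,:,::-1]); crop(im,280,150,400,280,4,"pics/top5c.png")
E
```

```text
t 8.5 pos [560.4 -44.6 173.2] F [ -0.1 -38.6  -4.2] M [-4.934  0.371 -0.043] w 13.1 q6 54.6
rad 117.60378132497331 brang -169.3994466398323 xhead 20.20896740117496 tilt [ 0.007 -0.037 -0.999]
t 8.6 pos [560.7 -47.3 173. ] F [-3.7 -2.6  3.1] M [1.283 1.132 0.033] w 13.0 q6 54.6
rad 117.83813378466719 brang -168.101438183345 xhead 20.079711854110883 tilt [ 0.007 -0.041 -0.999]
```

View pics/top5.png

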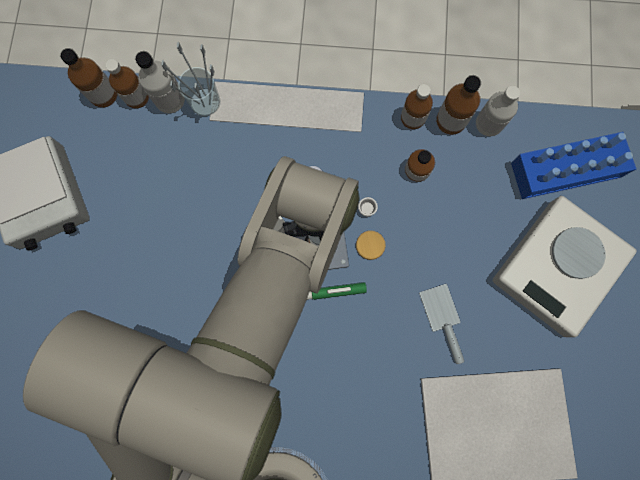

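```bash

python3 -m inch '[{"wx":0,"wy":0,"wz":0,"tx":0,"ty":0,"tz":0,"jaw":1},{"wx":0,"wy":0,"wz":0,"tx":0,"ty":0,"tz":0,"jaw":1},{"wx":0,"wy":0,"wz":0,"tx":0,"ty":0,"tz":0,"jaw":1},{"wx":0,"wy":0,"wz":0,"tx":0,"ty":0,"tz":0,"jaw":1},{"wx":0,"wy":0,"wz":0,"tx":0,"ty":0,"tz":0,"jaw":1}]'>/dev/null;python3 st.py
python3 - <<'E'
from h import *
R=bot.observe()['ee_rot'];print(R.T@[0,0,-1])
im=bot.get_image("wrist"); cv2.imwrite("pics/w5.png",im[:,:,::-1])
E
```

```text
t 9.15 pos [562.6 -46.5 172.8] F [ 0.3  0.  -1.1] M [ 0.008  0.031 -0.006] w 83.9 q6 54.7
rad 115.7645832053474 brang -168.29938921618694 xhead 20.035491132826618 tilt [ 0.011 -0.039 -0.999]
[ 0.00265303 -0.04078331  0.99916449]
```

View pics/w5.png

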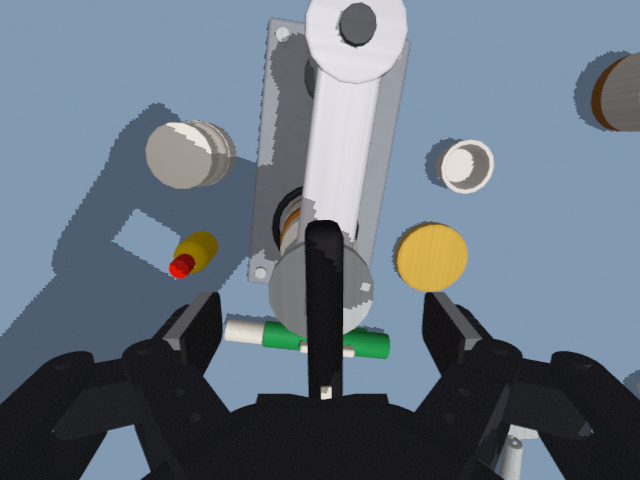

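```bash

python3 -m inch '[{"wx":2.3,"wy":0.15,"wz":0,"tx":0,"ty":0,"tz":-0.02,"jaw":1},{"wx":0,"wy":0,"wz":0,"tx":0,"ty":0,"tz":-0.03,"jaw":1},{"wx":0,"wy":0,"wz":0,"tx":0,"ty":0,"tz":-0.03,"jaw":1},{"wx":0,"wy":0,"wz":0,"tx":0,"ty":0,"tz":0,"jaw":1}]'>/dev/null;python3 st.py
python3 - <<'E'
from h import *
im=bot.get_image("wrist"); cv2.imwrite("pics/w6.png",im[:,:,::-1])
c=bot.camera_params("wrist");np.savez("w6.npz",**c); crop(im,220,0,420,480,1.2,"pics/w6c.png")
E
```

```text
t 9.6 pos [562.3 -44.9 255. ] F [ 0.1 -0.6 -0.1] M [ 0.007  0.038 -0.084] w 85.0 q6 53.3
rad 115.79762072691885 brang -169.10726721534013 xhead 20.107721893429837 tilt [-0.002  0.002 -1.   ]
```

View pics/w6.png

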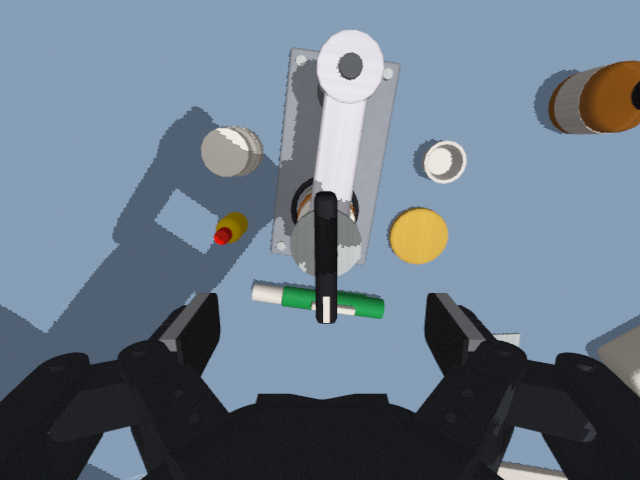

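```bash
python3 - <<'E'
from h import *
c=np.load("w6.npz")
P=lambda u,v,z: ray(c,u,v,z)[:2]
ang=lambda v:np.degrees(np.arctan2(v[1],v[0]))
m=P(326.5,309,190);e1=P(326.3,323,190);e0=P(325.5,193,175);hub=P(351,66,141)
b=(e0-m)/np.linalg.norm(e0-m)
print(m,e1,e0,'h from mark',m+30*b,'mid',(e0+e1)/2,np.linalg.norm(e0-e1),ang(b),hub, ang((m+30*b)-hub),np.linalg.norm(m+30*b-hub))
E
```

```text
[532.61782227 -57.95168901] [523.49246585 -61.20342422] [597.8688171  -33.24162628] h from mark [560.6734919  -47.32721718] mid [560.68064147 -47.22252525] 79.45881807023736 20.74130130788479 [675.23578556 -22.22759738] -167.6422434455752 117.27962330652767
```

```bash

python3 -m inch '[{"wx":0,"wy":0,"wz":-8.5,"tx":0,"ty":0,"tz":0,"jaw":1},{"wx":0,"wy":0,"wz":-8.5,"tx":0,"ty":0,"tz":0,"jaw":1},{"wx":0,"wy":0,"wz":-8.5,"tx":0,"ty":0,"tz":0,"jaw":1},{"wx":0,"wy":0,"wz":-8.5,"tx":0,"ty":0,"tz":0,"jaw":1},{"wx":0,"wy":0,"wz":-8.5,"tx":0,"ty":0,"tz":0,"jaw":1},{"wx":0,"wy":0,"wz":-8.5,"tx":0,"ty":0,"tz":0,"jaw":1},{"wx":0,"wy":0,"wz":-8.5,"tx":0,"ty":0,"tz":0,"jaw":1},{"wx":0,"wy":0,"wz":-8.5,"tx":0,"ty":0,"tz":0,"jaw":1},{"wx":0,"wy":0,"wz":-8.5,"tx":0,"ty":0,"tz":0,"jaw":1},{"wx":0,"wy":0,"wz":-8.5,"tx":0,"ty":0,"tz":0,"jaw":1},{"wx":0,"wy":0,"wz":-8.5,"tx":0,"ty":0,"tz":0,"jaw":1},{"wx":0,"wy":0,"wz":-8.5,"tx":0,"ty":0,"tz":0,"jaw":1},{"wx":0,"wy":0,"wz":-8.5,"tx":0,"ty":0,"tz":0,"jaw":1},{"wx":0,"wy":0,"wz":-8.5,"tx":0,"ty":0,"tz":0,"jaw":1},{"wx":0,"wy":0,"wz":-8.5,"tx":0,"ty":0,"tz":0,"jaw":1},{"wx":0,"wy":0,"wz":-8.5,"tx":0,"ty":0,"tz":0,"jaw":1},{"wx":0,"wy":0,"wz":-8.5,"tx":0,"ty":0,"tz":0,"jaw":1},{"wx":0,"wy":0,"wz":-8.5,"tx":0,"ty":0,"tz":0,"jaw":1},{"wx":0,"wy":0,"wz":-8.5,"tx":0,"ty":0,"tz":0,"jaw":1},{"wx":0,"wy":0,"wz":-8.5,"tx":0,"ty":0,"tz":0,"jaw":1}]'>/dev/null;python3 st.py
python3 - <<'E'
from h import *
o=bot.observe();R=o['ee_rot'];print(R.T@(np.array([560.7,-47.4,172])-o['eef_pos']))
E
```

```text
t 11.65 pos [553.9 -40.1 226.7] F [ 0.1  0.6 -0.1] M [ 0.03  -0.093 -0.013] w 85.4 q6 -118.7
rad 123.29983908246079 brang -172.02889872131576 xhead -167.71894612428966 tilt [-0.043  0.015 -0.999]
[-7.2394307  -9.89100025 54.26394725]
```

```bash

python3 -m inch '[{"wx":0,"wy":0,"wz":-8.4,"tx":0,"ty":0,"tz":0,"jaw":1},{"wx":0,"wy":0,"wz":0,"tx":0,"ty":0,"tz":0,"jaw":1}]'>/dev/null;python3 st.py
cat > tgt.py <<'E'
import sys
from h import *
o=bot.observe();R=o['ee_rot'];print('shift',(R.T@(np.array([560.7,-47.4,172])-o['eef_pos'])).round(1))
v=R.T@[0,0,-1]; print('wx,wy',np.degrees([-v[1],v[0]]).round(2))
E
python3 tgt.py
```

```text
t 11.85 pos [553.1 -39.7 224.2] F [ 1.   0.4 -0.7] M [ 0.007 -0.02   0.01 ] w 85.3 q6 -127.4
rad 124.04391861533695 brang -172.27367889844678 xhead -159.02445186033697 tilt [-0.047  0.016 -0.999]
shift [ -6.3 -11.6  51.7]
wx,wy [ 1.85 -2.19]
```

```bash

python3 -m inch '[{"wx":1.85,"wy":-2.2,"wz":0.3,"tx":0,"ty":0,"tz":0,"jaw":1},{"wx":0,"wy":0,"wz":0,"tx":0,"ty":0,"tz":0,"jaw":1}]'>/dev/null;python3 st.py; python3 tgt.py
```

```text
t 12.05 pos [552.6 -39.4 222.3] F [-0.7  0.8  0.7] M [ 0.035  0.026 -0.003] w 85.3 q6 -126.5
rad 124.4919943107194 brang -172.43004141754344 xhead -159.78794582565183 tilt [-0.002  0.    -1.   ]
shift [ -4.9 -10.4  50.3]
wx,wy [ 0.06 -0.09]
```

```bash

python3 -m inch '[{"wx":0,"wy":0,"wz":0,"tx":-0.005,"ty":-0.0104,"tz":0,"jaw":1},{"wx":0,"wy":0,"wz":0,"tx":0,"ty":0,"tz":0.018,"jaw":1},{"wx":0,"wy":0,"wz":0,"tx":0,"ty":0,"tz":0.018,"jaw":1},{"wx":0,"wy":0,"wz":0,"tx":0,"ty":0,"tz":0,"jaw":1}]'>/dev/null;python3 st.py; python3 tgt.py
python3 - <<'E'
from h import *
im=bot.get_image("wrist"); cv2.imwrite("pics/w7.png",im[:,:,::-1])
E
```

```text
t 12.45 pos [562.8 -49.4 184.5] F [-0.2  0.1 -0.8] M [-0.007  0.047  0.028] w 85.7 q6 -126.8
rad 116.20989668369516 brang -166.84458813869148 xhead -160.25611635484157 tilt [-0.005  0.001 -1.   ]
shift [ 1.3  2.6 12.5]
wx,wy [ 0.16 -0.23]
```

View pics/w7.png

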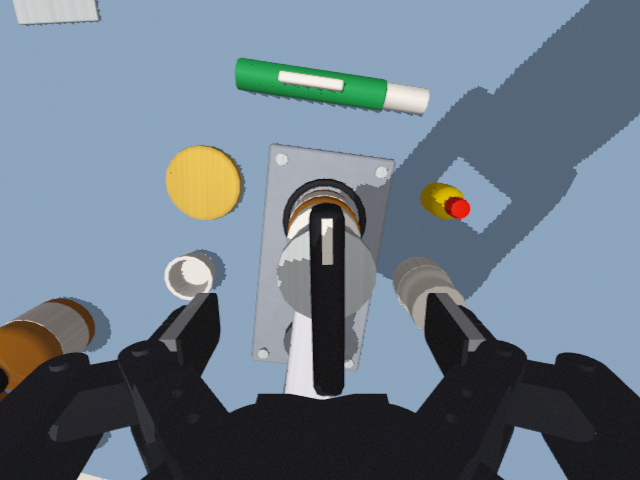

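```bash

python3 -m inch '[{"wx":0.15,"wy":-0.2,"wz":-0.7,"tx":0.0013,"ty":0.0026,"tz":0.011,"jaw":1},{"wx":0,"wy":0,"wz":0,"tx":0,"ty":0,"tz":0,"jaw":1}]'>/dev/null;python3 st.py; python3 tgt.py
```

```text
t 12.7 pos [562.5 -48.4 176. ] F [ 0.1  0.8 -0.3] M [-0.006 -0.006  0.006] w 85.1 q6 -127.3
rad 116.31701582870272 brang -167.4066290315521 xhead -159.64020857478303 tilt [ 0.003 -0.001 -1.   ]
shift [1.3 1.5 4. ]
wx,wy [-0.11  0.13]
```

```bash

python3 -m inch '[{"wx":-0.1,"wy":0.1,"wz":-0.3,"tx":0.0015,"ty":0.0018,"tz":0.004,"jaw":1},{"wx":0,"wy":0,"wz":0,"tx":0,"ty":0,"tz":0,"jaw":1}]'>/dev/null;python3 st.py; python3 tgt.py
python3 -m inch '[{"wx":0,"wy":0,"wz":0,"tx":0.0005,"ty":0.0005,"tz":0,"jaw":0},{"wx":0,"wy":0,"wz":0,"tx":0,"ty":0,"tz":0,"jaw":0},{"wx":0,"wy":0,"wz":0,"tx":0,"ty":0,"tz":0,"jaw":0},{"wx":0,"wy":0,"wz":0,"tx":0,"ty":0,"tz":0,"jaw":0},{"wx":0,"wy":0,"wz":0,"tx":0,"ty":0,"tz":0,"jaw":0},{"wx":0,"wy":0,"wz":0,"tx":0,"ty":0,"tz":0,"jaw":0}]' 70 >/dev/null;python3 st.py; python3 tgt.py
```

```text
t 12.9 pos [561.4 -47.7 173.5] F [ 0.1 -0.4 -0.1] M [-0.026 -0.049 -0.002] w 85.3 q6 -127.5
rad 117.2693517060142 brang -167.85881335166104 xhead -159.38669022224622 tilt [ 0.003 -0.001 -1.   ]
shift [0.5 0.5 1.5]
wx,wy [-0.08  0.12]
t 13.5 pos [561.3 -47.5 175.4] F [-0.9  0.6  1.2] M [0.086 0.122 0.027] w 13.1 q6 -127.5
rad 117.25512387419079 brang -167.9239645288138 xhead -159.4170603847508 tilt [ 0.005 -0.001 -1.   ]
shift [0.6 0.4 3.4]
wx,wy [-0.17  0.25]
```

```bash

python3 -m inch '[{"wx":0,"wy":0,"wz":6,"tx":0,"ty":0,"tz":0,"jaw":0},{"wx":0,"wy":0,"wz":6,"tx":0,"ty":0,"tz":0,"jaw":0},{"wx":0,"wy":0,"wz":6,"tx":0,"ty":0,"tz":0,"jaw":0},{"wx":0,"wy":0,"wz":6,"tx":0,"ty":0,"tz":0,"jaw":0}]'>/dev/null;python3 st.py; python3 tgt.py
python3 -m inch '[{"wx":0,"wy":0,"wz":6,"tx":0,"ty":0,"tz":0,"jaw":0},{"wx":0,"wy":0,"wz":6,"tx":0,"ty":0,"tz":0,"jaw":0},{"wx":0,"wy":0,"wz":6,"tx":0,"ty":0,"tz":0,"jaw":0}]'>/dev/null;python3 st.py; python3 tgt.py
```

```text
t 13.9 pos [561.4 -47.9 175.4] F [-0.6 -0.   0. ] M [-0.049  0.08   0.055] w 12.6 q6 -102.7
rad 117.3058554385113 brang -167.72113224573198 xhead 175.75795068564688 tilt [ 0.005 -0.002 -1.   ]
shift [0.7 0.5 3.4]
wx,wy [-0.1  0.3]
t 14.2 pos [561.3 -48.3 175.4] F [-0.2  0.3 -0.6] M [-0.045  0.126  0.031] w 12.8 q6 -83.9
rad 117.44013525726982 brang -167.57365623173234 xhead 156.99643551001253 tilt [ 0.005 -0.003 -1.   ]
shift [0.9 0.6 3.4]
wx,wy [-0.05  0.32]
```

```bash

python3 -m inch '[{"wx":0,"wy":0.2,"wz":6,"tx":0.0009,"ty":0.0006,"tz":0,"jaw":0},{"wx":0,"wy":0,"wz":6,"tx":0,"ty":0,"tz":0,"jaw":0},{"wx":0,"wy":0,"wz":6,"tx":0,"ty":0,"tz":0,"jaw":0},{"wx":0,"wy":0,"wz":6,"tx":0,"ty":0,"tz":0,"jaw":0}]'>/dev/null;python3 st.py; python3 tgt.py
```

```text
t 14.6 pos [561.1 -48.6 175.4] F [-0.4 -2.1  0.8] M [-0.022  0.156 -0.008] w 12.7 q6 -58.8
rad 117.76302115962993 brang -167.4330606960191 xhead 131.9483124768084 tilt [ 0.002 -0.004 -1.   ]
shift [1.2 0.6 3.4]
wx,wy [-0.06  0.25]
```

```bash

python3 -m inch '[{"wx":0,"wy":0.2,"wz":5,"tx":0.002,"ty":0.001,"tz":0,"jaw":0},{"wx":0,"wy":0,"wz":5,"tx":0.0015,"ty":0.0007,"tz":0,"jaw":0},{"wx":0,"wy":0,"wz":0,"tx":0,"ty":0,"tz":0,"jaw":0}]'>/dev/null;python3 st.py; python3 tgt.py
```

```text
t 14.9 pos [560.9 -48.7 175.4] F [0.6 1.9 1.1] M [0.367 0.093 0.005] w 13.0 q6 -47.9
rad 117.9292679535021 brang -167.3996725436041 xhead 121.26143269828508 tilt [ 0.002 -0.009 -1.   ]
shift [1.3 0.5 3.4]
wx,wy [-0.2  0.5]
```

```bash

python3 -m inch '[{"wx":0,"wy":0,"wz":5,"tx":0,"ty":0,"tz":0,"jaw":0},{"wx":0,"wy":0,"wz":5,"tx":0,"ty":0,"tz":0,"jaw":0}]'>/dev/null;python3 st.py
python3 -m inch '[{"wx":0,"wy":0,"wz":4,"tx":0,"ty":0,"tz":0,"jaw":0}]'>/dev/null;python3 st.py
python3 -m inch '[{"wx":0,"wy":0,"wz":4,"tx":0,"ty":0,"tz":0,"jaw":0}]'>/dev/null;python3 st.py
```

```text
t 15.1 pos [560.7 -48.7 175.4] F [-0.3 -0.7  0.9] M [0.133 0.18  0.018] w 12.7 q6 -37.7
rad 118.1006847683882 brang -167.4089360884007 xhead 110.99987747638389 tilt [ 0.001 -0.009 -1.   ]
t 15.2 pos [560.7 -48.8 175.4] F [-0.8 -2.3  1.4] M [0.063 0.124 0.049] w 12.9 q6 -33.5
rad 118.17775161955608 brang -167.40887754124935 xhead 106.821784925067 tilt [ 0.001 -0.009 -1.   ]
t 15.3 pos [560.6 -48.7 175.4] F [-0.7 -1.7  0.3] M [0.06  0.087 0.569] w 12.5 q6 -29.4
rad 118.24635275524894 brang -167.4236071408165 xhead 102.72993784835886 tilt [ 0.001 -0.009 -1.   ]
```

```bash

python3 -m inch '[{"wx":0,"wy":0,"wz":2,"tx":0,"ty":0,"tz":0,"jaw":0}]'>/dev/null;python3 st.py
python3 - <<'E'
from h import *
im=bot.get_image("wrist"); cv2.imwrite("pics/w8.png",im[:,:,::-1])
crop(im,220,150,420,420,2.2,"pics/w8c.png")
E
```

```text
t 15.4 pos [560.5 -48.8 175.4] F [-0.3 -0.5  0.5] M [0.073 0.071 0.59 ] w 12.9 q6 -27.4
rad 118.31990026021512 brang -167.42982198747714 xhead 100.671570978603 tilt [ 0.    -0.009 -1.   ]
```

View pics/w8c.png

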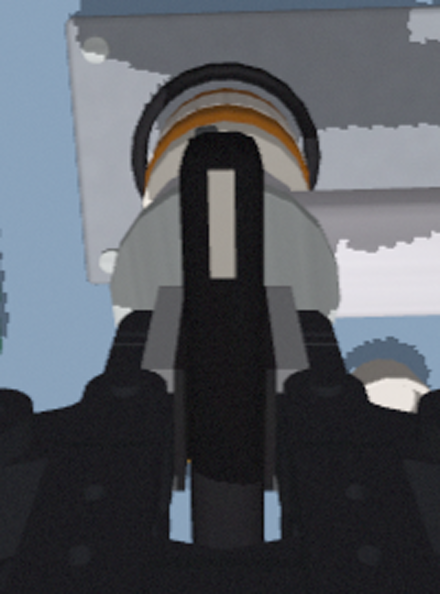

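```bash

python3 -m inch '[{"wx":0,"wy":0,"wz":3,"tx":0,"ty":0,"tz":0,"jaw":0}]'>/dev/null;python3 st.py
python3 -m inch '[{"wx":0,"wy":0,"wz":0,"tx":0,"ty":0,"tz":0,"jaw":0}]'>/dev/null;python3 st.py
python3 - <<'E'
from h import *
im=bot.get_image("wrist"); cv2.imwrite("pics/w9.png",im[:,:,::-1])
crop(im,250,180,390,300,5,"pics/w9c.png")
E
```

```text
t 15.55 pos [560.5 -48.7 175.4] F [ 0.  -1.6  0.4] M [0.056 0.131 0.557] w 12.9 q6 -24.3
rad 118.34774522606452 brang -167.43627688675159 xhead 97.67203760819908 tilt [ 0.    -0.009 -1.   ]
t 15.65 pos [560.5 -48.8 175.4] F [-0.6 -0.9  0.8] M [0.048 0.096 0.333] w 12.7 q6 -24.4
rad 118.37057920168999 brang -167.4350576049125 xhead 97.72490306660806 tilt [-0.    -0.009 -1.   ]
```

View pics/w9c.png

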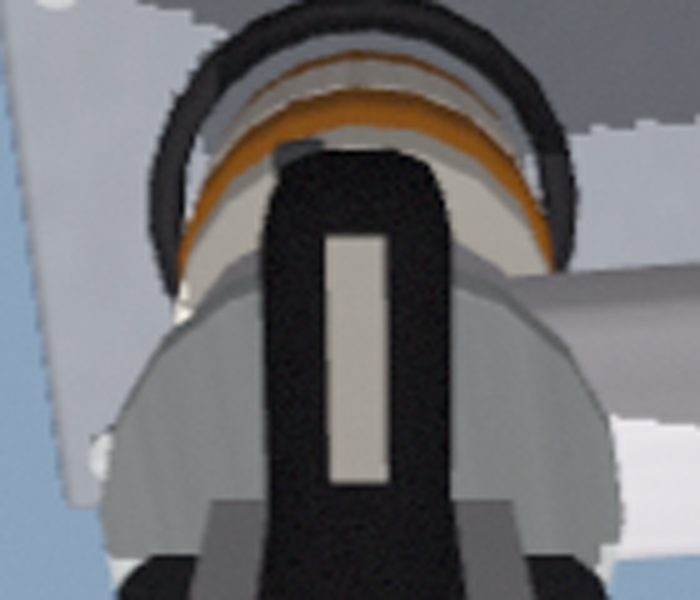

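```bash

python3 -m inch '[{"wx":0,"wy":0,"wz":0,"tx":0,"ty":0,"tz":0,"jaw":1},{"wx":0,"wy":0,"wz":0,"tx":0,"ty":0,"tz":0,"jaw":1},{"wx":0,"wy":0,"wz":0,"tx":0,"ty":0,"tz":0,"jaw":1},{"wx":0,"wy":0,"wz":0,"tx":0,"ty":0,"tz":0,"jaw":1},{"wx":0,"wy":0,"wz":0,"tx":0,"ty":0,"tz":0,"jaw":1},{"wx":0,"wy":0,"wz":0,"tx":0,"ty":0,"tz":-0.02,"jaw":1},{"wx":0,"wy":0,"wz":0,"tx":0,"ty":0,"tz":-0.03,"jaw":1},{"wx":0,"wy":0,"wz":0,"tx":0,"ty":0,"tz":-0.03,"jaw":1},{"wx":0,"wy":0,"wz":0,"tx":0,"ty":0,"tz":0,"jaw":1}]'>/dev/null;python3 st.py
python3 - <<'E'
from h import *
im=bot.get_image("wrist"); cv2.imwrite("pics/w10.png",im[:,:,::-1])
c=bot.camera_params("wrist");np.savez("w10.npz",**c)
im=bot.get_image("scene"); cv2.imwrite("pics/s10.png",im[:,:,::-1]);crop(im,220,180,420,370,4,"pics/s10c.png")
E
```

```text
t 16.6 pos [560.2 -47.8 257.3] F [ 0.4  0.1 -0.1] M [0.007 0.037 0.043] w 85.2 q6 -24.7
rad 118.40887740753865 brang -167.91788720511892 xhead 97.97515431639864 tilt [-0.002 -0.008 -1.   ]
```

View pics/w10.png

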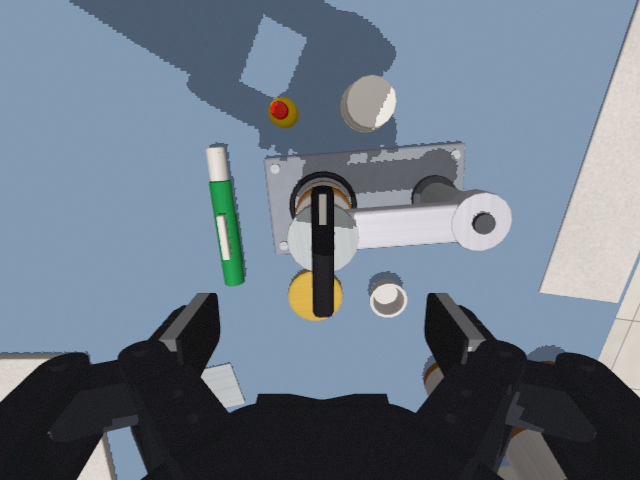

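View pics/s10c.png

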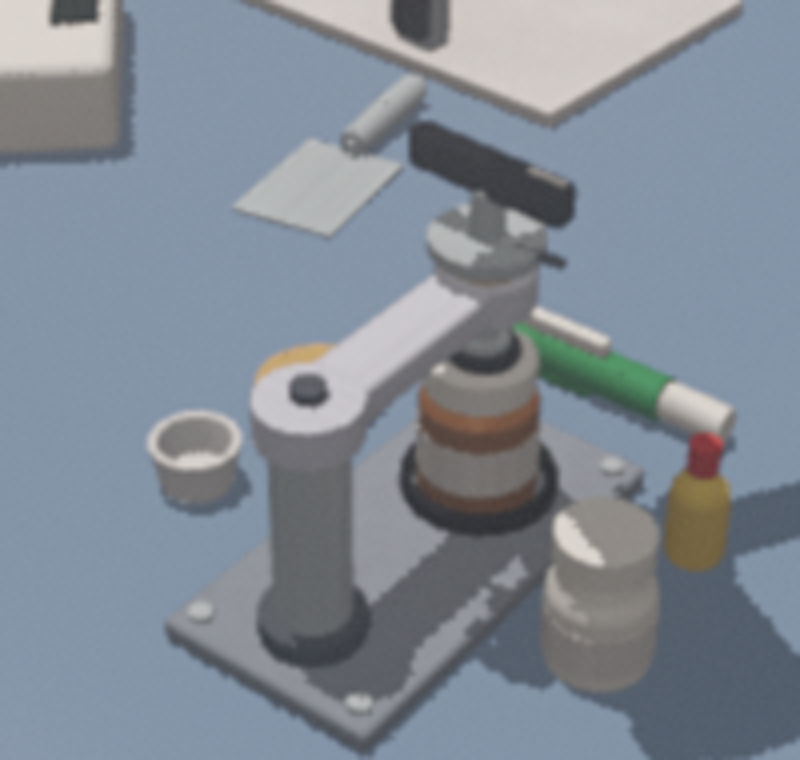

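```bash
python3 - <<'E'
from h import *
ang=lambda v:np.degrees(np.arctan2(v[1],v[0]))
c=np.load("w10.npz")
P=lambda u,v,z: ray(c,u,v,z)[:2]
m=P(322.5,209,190); e1=P(323,317,190);hub=P(483.5,223,141)
b=(e1-m)/np.linalg.norm(e1-m);h=m+30*b
print('bar head',ang(-b),'h',h,'hub',hub,ang(h-hub),np.linalg.norm(h-hub),np.linalg.norm(e1-h))
s=bot.camera_params("scene")
Q=lambda u,v,z: ray(s,220+u/4,180+v/4,z)[:2]
m=Q(550,178,190);p=Q(563,262,147);cc=Q(488,235,150)
e0=Q(425,130,190)
print(m,p,cc,np.linalg.norm(p-cc),ang(p-cc),'bar',ang(m-e0),'part',p-m)
im=cv2.imread("pics/w10.png")[:,:,::-1]; crop(im,280,170,380,330,4,"pics/w10c.png")
E
```

```text
bar head 98.29453727105931 h [559.43180057 -46.91873515] hub [673.48501423 -20.60929498] -167.01040675436778 117.04837542353901 39.26814372316174
[557.33252841 -14.75711822] [549.17190788 -12.45388003] [562.41935633 -44.66828072] 34.83191786969277 112.353814085429 bar 102.00772221861541 part [-8.16062053  2.30323819]
```

View pics/w10c.png

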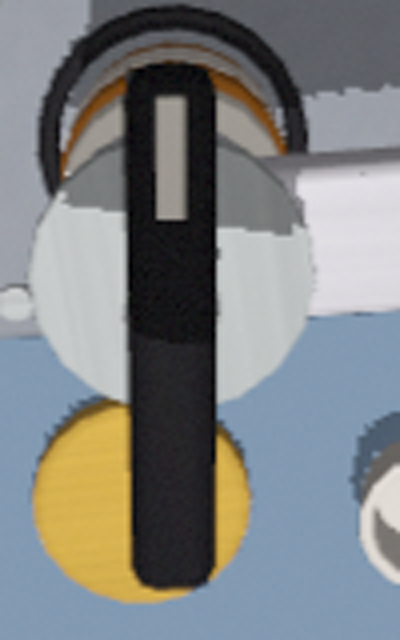

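```bash

python3 -m inch '[{"wx":0,"wy":0,"wz":0,"tx":0,"ty":0,"tz":-0.03,"jaw":1},{"wx":0,"wy":0,"wz":0,"tx":0,"ty":-0.02,"tz":-0.03,"jaw":1},{"wx":0,"wy":0,"wz":0,"tx":0.02,"ty":-0.04,"tz":0,"jaw":1},{"wx":0,"wy":0,"wz":0,"tx":0.02,"ty":-0.04,"tz":0,"jaw":1},{"wx":0,"wy":0,"wz":0,"tx":0.02,"ty":-0.04,"tz":0,"jaw":1},{"wx":0,"wy":0,"wz":0,"tx":0.02,"ty":-0.03,"tz":0,"jaw":1},{"wx":0,"wy":0,"wz":0,"tx":0,"ty":0,"tz":0,"jaw":1},{"wx":0,"wy":0,"wz":0,"tx":0,"ty":0,"tz":0,"jaw":1}]'>/dev/null;python3 st.py
python3 - <<'E'
from h import *
im=bot.get_image("top"); cv2.imwrite("pics/t11.png",im[:,:,::-1]);crop(im,270,150,400,310,4,"pics/t11c.png")
im=bot.get_image("scene"); cv2.imwrite("pics/s11.png",im[:,:,::-1])
E
```

```text
t 17.5 pos [371.2  10.7 307.4] F [-0.  -0.6 -0.5] M [-0.003 -0.005 -0.015] w 85.5 q6 -24.4
rad 306.66205310140623 brang 173.68831335020826 xhead 97.93209135775341 tilt [-0.027  0.    -1.   ]
```

View pics/t11.png

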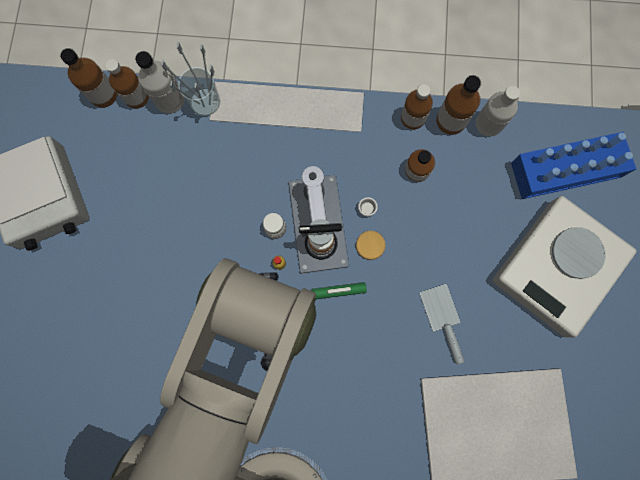

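View pics/t11c.png

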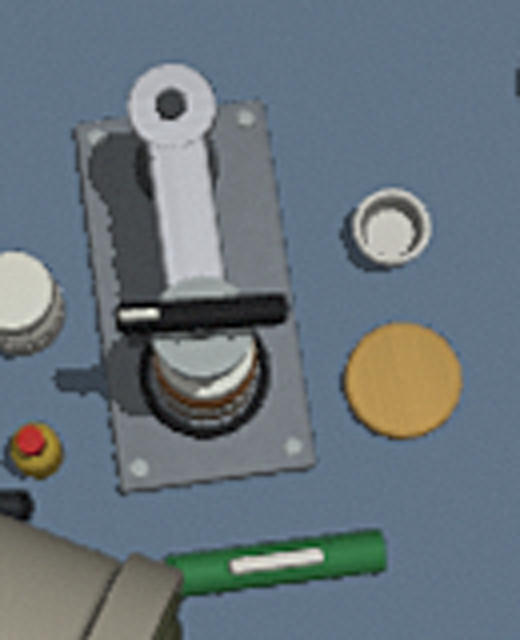

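View pics/s11.png

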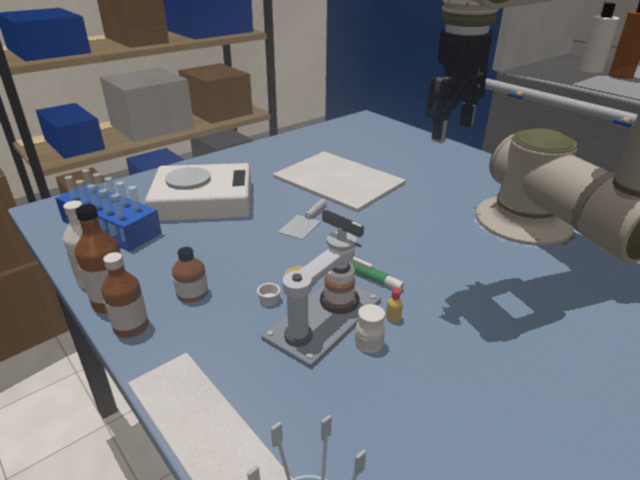

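```bash
python3 - <<'E'
from h import *
c=bot.camera_params("top");P=lambda u,v,z: ray(c,270+u/4,150+v/4,z)[:2]
col=P(172,103,141);h=P(202,310,190);d=h-col
print(col,h,np.linalg.norm(d),np.degrees(np.arctan2(d[1],d[0])))
print(bot.observe()['joint_vel'].round(2)); bot.close_job()
E
```

```text
[676.53408706 -22.86151834] [559.87885965 -48.36444954] 119.4103914323652 -167.66813119801654
[-0.2   0.83 -1.1  -0.12  0.09 -0.02]
the job is handed in; nothing more can be done
```

I closed the clamp on the jar and handed the job in at about 17.6 s on the robot's clock.

- **Bridge:** I gripped the T-handle and swung the bridge about 48° clockwise, until it stopped moving. A firm push there (about 39 N) sprang back to the same spot. The last top picture puts the bridge at -167.7°, against -168.0° measured at the stop. The wrist camera read -167.0° after tightening, which is within its measuring error.
- **Handle:** I re-gripped it half a turn round at 70 N and turned it about 103° clockwise. The torque rose to 0.57–0.59 N m and stayed there, and was 0.33 N m when I paused.
- **Slip:** The collar pointer had visibly left the bar mark, so I stopped. The pictures put the slip at about 10°. They disagree slightly, with a range of 8 to 14°, but all are well under the 45° limit.
- **Final state:** The gripper is open and the arm is well away from the clamp. The last pictures show the pad on the cap and the jar in its nest. The other things on the bench look unmoved.

During the second turn the grip was about 1 mm off the turning axis, so the tool circled slightly. Side forces stayed at a few newtons.

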